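# Clear the measuring board and hold the block in its corner

## Task

Clear the wire basket off the measuring board by hanging it by its handle on the two-pronged hook stand and letting go of it; then set the largest wooden block flat on the board and press it home into the corner of the two fences, its long side flush against the long fence and its end flush against the short fence. Finish while still holding the block, pressed firmly against both fences at once so its size can be read; do not put it down or let go, and leave the other things on the table where they stand.

Things in the scene. Friction and masses are not known exactly. Their poses are not given: they have to be found in the camera images.
- board: White measuring board fixed to the table, 180 mm (its x) by 200 mm (its y), 12 mm thick, with thin black scale marks. Origin at the centre of its underside, z up. It carries two aluminium fences 12 mm thick that rise 16 mm above the board's top: the long one along its +x edge and the short one along its +y edge.
- corner (a point): The inside corner where the two fences' inner faces meet, at the height of the board's top (12 mm above the table); axes as the board's. The free board area lies toward its -x and -y. The block is home when its centre lies 22 mm toward -x and 32 mm toward -y of this point.
- long_fence: Aluminium fence running along the board's y, 182 mm long, 12 mm thick, 16 mm tall. Its inner face looks to the board's -x. Origin at the centre of its underside, which lies on the board's top; fixed and rigid.
- short_fence: Aluminium fence running along the board's x, 152 mm long, 12 mm thick, 16 mm tall. Its inner face looks to the board's -y. Origin at the centre of its underside, which lies on the board's top; fixed and rigid.
- basket: Steel wire basket, 80 mm (its x) by 116 mm (its y), rim 55 mm high, about 0.18 kg, open on top, on the board at the start. Origin at the centre of its underside, z up. A rigid upright handle spans it along its y over its middle: top bar 10 mm thick, about 100 mm long, its centre line 135 mm above the underside.
- handle (a point): Middle of the basket handle's top bar, on the bar's centre line, 135 mm above the basket's underside. Here the bar carries a black sleeve of 12 x 12 mm section, 32 mm long along the basket's y; the bare 10 mm round bar continues about 35 mm past it on either side.
- stand: Hook stand fixed to the table, origin under its post at table height, z up. Grey foot 100 x 130 x 12 mm; 12 mm steel post; on it a cross bar along its y (top at 181 mm) with two 8 mm prongs reaching to its -x at y = -35 and +35 mm, tips upturned to 198 mm, the highest point. The basket's handle bar lies across both prongs, along the stand's y; fingers fit between the prongs.
- hook_seat (a point): Where the centre of the handle bar rests when hung: midway between the prongs, 85 mm from the post to the stand's -x, 179 mm above the table, over the 16 mm long flat trough of each prong. The upturned tips end 30 mm further to -x and 19 mm above this point; toward the post the prongs rise only 6 mm. Axes as the stand's.
- block: The largest wooden block, pale plain wood, 64 mm (its x) by 44 mm (its y), 50 mm tall, about 0.12 kg. Origin at the centre of its underside, z up. It lies on the table at the start; being taller than the fences (16 mm), it can be gripped across its 44 mm width above them. Pushed down hard on the board it drags by friction, and the force then felt is not that of the fences.
- cube: Bystander: small wooden cube, 30 mm.
- roller: Bystander: small upright wooden cylinder, 32 mm diameter, 35 mm tall.
- beaker: Bystander: glass beaker, 84 mm across, 110 mm tall.
- flask: Bystander: greenish conical flask, 88 mm across, 130 mm tall.
- weight: Bystander: brass weight with a knob, 38 mm across, 48 mm tall.
- dish: Bystander: shallow white dish, 90 mm across, 16 mm tall.
- jar: Bystander: white jar with a blue cap, 60 mm across, 90 mm tall.

How it is judged:
On the way:
1. the basket hangs by its handle on both prongs of the stand, let go (distance between handle and hook_seat below 0.025 m and contact force between basket and stand above 0.7 N and contact force between basket and the fingers below 0.1 N and angle between basket's own z axis and vertical below 0.35 rad and height (world z) of basket above 0.03 m), for 0.3 s.
At the end, for the whole second after the job is handed in: Basket let go, hanging on the stand, handle within 25 mm of the hook seat, tilt under 0.35 rad. Block on the board (4 mm, 0.06 rad), within 3 mm of home in the corner, square within 0.06 rad, pressed with over 2 N on each fence, all through the last second (all of step 1 and x of block in the frame of corner between -0.025 and -0.019 m and y of block in the frame of corner between -0.035 and -0.029 m and z of block in the frame of corner between -0.004 and 0.004 m and angle between block's own z axis and vertical below 0.06 rad and angle between the x axis of block and the y axis of board, either way round below 0.06 rad and contact force between block and long_fence above 2 N and contact force between block and short_fence above 2 N); the arm keeps its last pose, push and grip.
It fails at once if a bystander is moved by more than 30 mm (distance of any of cube, roller, beaker, flask, weight, dish, jar from where it was at the start of the episode above 0.03 m).
It also fails if it takes over 72 s, if anything falls off the work surface, if the arm or the gripper's body presses on something with over 40 N, if the wrist force passes 120 N, or if a joint passes its speed limit or range.

## Robot

A 7-joint arm with a two-finger parallel gripper is mounted at the origin on the work surface. World frame = base frame: x ahead of the robot, y to its left, z up, the work surface at z = 0. Lengths are in m, angles in rad, forces in N, time in s.
With the tool pointing down it reaches from about 0.4 to 0.85 m from the base axis. Payload 10.4 kg.
Tool frame: the origin (TCP) lies between the finger pads; the fingertips stand 11 mm ahead of it and the grasp point (between the pads) lies 8 mm behind it (r.tcp_to_tips is the distance from the TCP to the fingertips, in m); z points along the fingers, y is the line along which they close (so a half turn about z gives the same grasp; the last joint's range is limited). The gripper opens to 87 mm and grips with 3 to 60 N. Pads are 19 mm wide; open, the fingers measure 117 mm over their backs; the gripper's body (75 mm by 190 mm) begins 51 mm behind the grasp point.
Start: joints at [-0.023, 0.332, -0.065, 1.46, 0.022, 1.35, -0.088], TCP at [0.625, 0, 0.234] pointing down, gripper open.
Joint ranges: [-2.6, 2.6], [-0.5, 2.12], [-1.47, 1.34], [0.16, 2.42], [-1.27, 4.41], [0.06, 2.06], [-2.6, 2.6]. Speed limits (rad/s): [2.22, 2.22, 2.79, 2.79, 3.14, 3.14, 3.14].

## Interface

Orientations are given as a unit quaternion [x, y, z, w].
In Python, from bench import r gives the robot as it stands. The module is installed in compiled form; this text tells all that it offers.
- The arm moves only by the shell command python3 -m crank 'ROWS' [FORCE]. ROWS is JSON, a list of rows, each an object of numbers: "claw": the closure, from -1 (fully open) to 1 (shut); "dx", "dy", "dz": the shift along the tool's x, y, z each as a share of 3 cm, from -1 to 1; "ax", "ay", "az": the turn, a rotation vector about the tool's x, y, z each as a share of 6 degrees, from -1 to 1. A call has 1 to 8 rows; each row shifts and turns the commanded pose from where the row before left it, along the tool's axes as they then stand; what a row does not reach is not made up. A row lasts 1/12 s, in which the tool goes at most 41.7 mm and 7.16 degrees, less where a joint would pass 70% of its speed; a pose out of reach is approached as far as the arm can. A call with a number of a shift or a turn outside -1 to 1 is refused whole. A call with a gripper value outside its range is refused whole. The fingers move at their own pace and stop on an object; FORCE is the grip in N (left out, the last holds). Time passes only in rows, so rows that do not move let the fingers close. It gives the time, the measured TCP pose, the force, the opening and the grip force at its end, in the units of the state.
- r.read_state(): the state, without advancing time (a new reading comes with each control period).
- r.camera(name): name is "scene" or "side" or "wrist"; returns a dict with "color" (400x640x3 uint8, red, green, blue), "mtx" (3x3 intrinsics, pixels), "R" (3x3) and "t" (3): a world point X has camera coordinates R X + t; the wrist camera has in their place "hand_eye" (4x4, takes a point from camera to tool coordinates, whose origin is the TCP and whose axes are the flange's). Camera axes: x right, y down, z forward; pixel columns grow to the right and rows downward; lengths in m; the calibration is good to about 2 mm. A picture is of the moment at which its call begins: read the wrist's pose just before it. There is no depth.
- r.close_job(): hands the job in; it is judged then, once.
The state is a dict: "time": time; "joint_positions": joint angles; "joint_vel": joint speeds; "joint_torque": joint torques, N m; "ee_pos": TCP position; "eef_rot": TCP orientation; "ft_force": force on the tool from outside, world axes, zero at the start; "torque": the same for the moment, N m; "width": finger opening in m; "grip_force": force on a finger pad.
Only numpy, scipy, OpenCV 4.12 (cv2) and the standard library are available. Lean on these libraries where they do the work, as an engineer would, in place of code of your own. Each camera call takes 0.05 s, during which the arm holds its last target. There are 200 camera calls.

## Working session

There is one attempt and no reset: what is moved stays moved. The work goes in short steps, Python scripts to look and compute and a shell command to move; the robot and the scene stay as the last step left them, time stands still between calls to the robot, and variables do not carry over. Pictures are saved under pics/ and viewed, at most 10 in all, crops included, and the job is handed in when it is done.

```bash
mkdir -p pics; python3 - <<'E'
from bench import r
import cv2,numpy as np
s=r.read_state();print(s)
for n in("scene","side","wrist"):
    c=r.camera(n);cv2.imwrite(f"pics/{n}0.png",c["color"][:,:,::-1]);np.savez(f"{n}0.npz",**{k:v for k,v in c.items()});print(n,{k:np.round(v,3).tolist() for k,v in c.items() if k!="color"})
E
```

```text
{'time': 0.0, 'joint_positions': array([-0.02261238,  0.33285324, -0.0646677 ,  1.46096598,  0.02158063,
        1.34989899, -0.08854794]), 'joint_vel': array([ 3.93695379e-05, -1.04859545e-03, -8.11342352e-04,  4.89211337e-04,
       -1.30135694e-04,  6.95457293e-04,  1.11695703e-03]), 'joint_torque': array([-1.20520472e-04, -6.23245955e+01,  2.44190963e-02, -3.89891267e+01,
       -6.13984605e-02,  3.97891912e-02,  1.87085252e-04]), 'ee_pos': array([ 6.24617069e-01, -1.11547230e-05,  2.32753705e-01]), 'eef_rot': array([ 7.07123871e-01,  7.07089329e-01, -5.26600162e-04, -4.84455946e-04]), 'ft_force': array([-0.91086255, -0.26042611, -0.1267959 ]), 'torque': array([-0.02918774,  0.04285092, -0.04599341]), 'grip_force': 0.0, 'width': 0.08706398433375899}
scene {'mtx': [[368.631, 0.0, 312.763], [0.0, 368.631, 197.925], [0.0, 0.0, 1.0]], 'R': [[-0.871, 0.491, 0.009], [0.317, 0.576, -0.753], [-0.375, -0.654, -0.658]], 't': [0.49, -0.082, 1.467]}
side {'mtx': [[429.163, 0.0, 319.536], [0.0, 429.163, 205.734], [0.0, 0.0, 1.0]], 'R': [[-0.988, -0.154, -0.012], [-0.104, 0.723, -0.683], [0.114, -0.673, -0.73]], 't': [0.562, 0.132, 1.615]}
wrist {'mtx': [[307.93, 0.0, 325.987], [0.0, 307.93, 203.58], [0.0, 0.0, 1.0]], 'hand_eye': [[-0.001, -0.956, -0.294, 0.081], [1.0, -0.001, 0.0, -0.001], [-0.0, -0.294, 0.956, -0.151], [0.0, 0.0, 0.0, 1.0]]}
```

View pics/scene0.png

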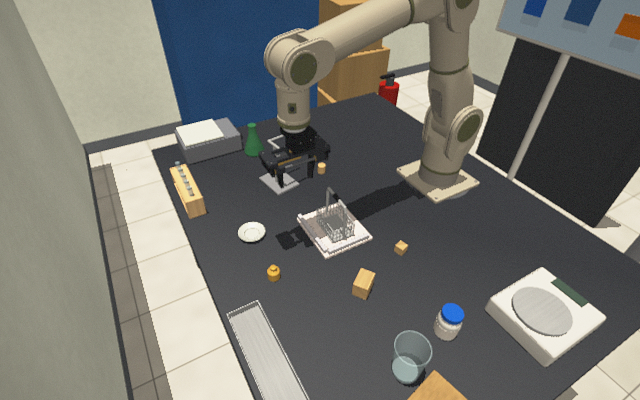

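View pics/side0.png

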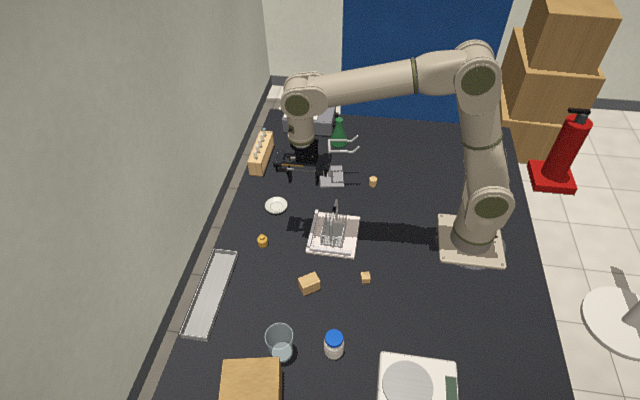

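```bash
cat > h.py <<'E'
import numpy as np,cv2
def load(n): return dict(np.load(n+".npz"))
def ray(c,u,v,z):
    d=c["R"].T@np.linalg.solve(c["mtx"],[u,v,1]);o=-c["R"].T@c["t"]
    return o+d*(z-o[2])/d[2]
def proj(c,X):
    p=(c["R"]@np.atleast_2d(X).T+c["t"].reshape(3,1));p=c["mtx"]@p;return (p[:2]/p[2]).T
def tri(c1,uv1,c2,uv2):
    P=[c["mtx"]@np.c_[c["R"],c["t"]] for c in(c1,c2)]
    X=cv2.triangulatePoints(*P,np.array(uv1,float),np.array(uv2,float));return (X[:3]/X[3]).ravel()
E
python3 - <<'E'
import cv2,numpy as np
from h import *
a=cv2.imread("pics/side0.png")[130:300,255:405];b=cv2.imread("pics/scene0.png")[125:305,245:405]
cv2.imwrite("pics/a.png",cv2.resize(a,None,fx=3.5,fy=3.5,interpolation=2));cv2.imwrite("pics/b.png",cv2.resize(b,None,fx=3.3,fy=3.3,interpolation=2))
c=load("side0")
for n,u,v in(("board",333,233),("block",309,285),("foot",335,178)):print(n,ray(c,u,v,0))
E
```

```text
board [0.5109623  0.03546662 0.        ]
block [ 5.62450548e-01  2.78826074e-01 -2.22044605e-16]
foot [ 0.54325763 -0.27088503  0.        ]
```

View pics/a.png

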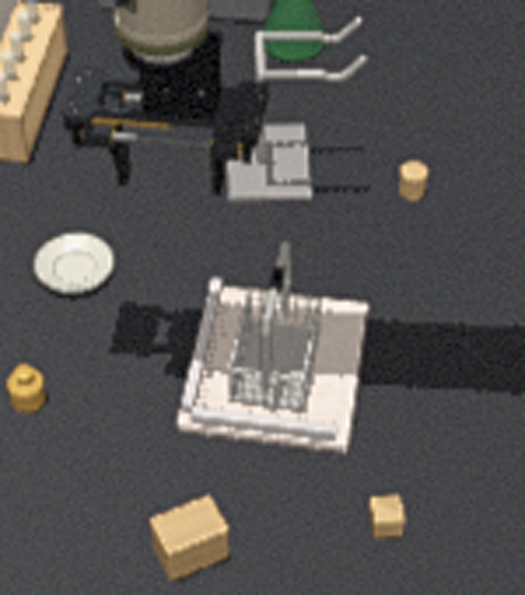

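View pics/b.png

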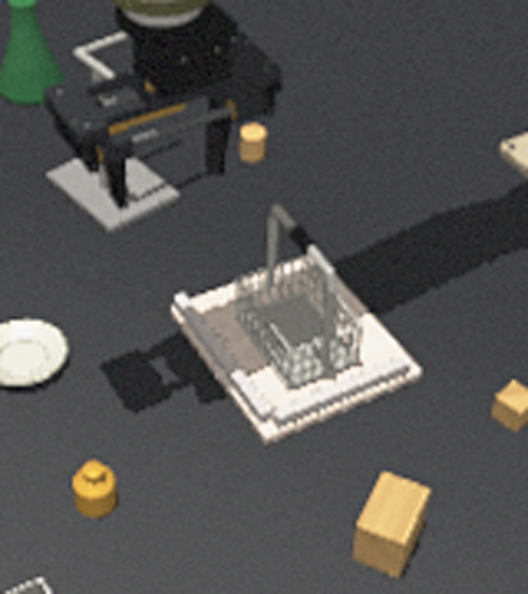

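```bash
python3 - <<'E'
from h import *
s=load("side0");c=load("scene0")
S=lambda x,y:(255+x/3.5,130+y/3.5);C=lambda x,y:(245+x/3.3,125+y/3.3)
print("sleeve",tri(s,S(279,272),c,C(298,238)))
for n,p in dict(TR=(368,302),BR=(350,440),BL=(180,425)).items():print("board",n,ray(s,*S(*p),.008))
for n,p in dict(L=(172,297),B=(268,438),R=(421,373)).items():print("boardC",n,ray(c,*C(*p),.006))
for n,p in dict(a=(262,38),b=(335,38),ta=(360,20),d=(260,76),e=(340,76),te=(365,60)).items():print("prong",n,ray(s,*S(*p),.198 if n[0]=='t' else .177))
for n,p in dict(a=(307,124),b=(311,197),c=(228,198)).items():print("foot",n,ray(s,*S(*p),.01))
for n,p in dict(l=(150,525),t=(209,496),r=(229,533),b=(170,556)).items():print("block",n,ray(s,*S(*p),.05))
for n,p in dict(t=(388,473),r=(430,487),b=(402,544),l=(360,527)).items():print("blockC",n,ray(c,*C(*p),.05))
E
```

```text
sleeve [0.50611276 0.03858573 0.14231649]
board TR [ 0.41544609 -0.05798133  0.008     ]
board BR [0.4166474  0.13649364 0.008     ]
board BL [0.59531931 0.1429896  0.008     ]
boardC L [ 0.58631422 -0.06879606  0.006     ]
boardC B [0.59590296 0.14469164 0.006     ]
boardC R [0.42016172 0.14728854 0.006     ]
prong a [ 0.57073641 -0.2999882   0.177     ]
prong b [ 0.48650015 -0.31177833  0.177     ]
prong ta [ 0.45941342 -0.32230422  0.198     ]
prong d [ 0.56351466 -0.23155737  0.177     ]
prong e [ 0.47368481 -0.24420064  0.177     ]
prong te [ 0.44704548 -0.25065634  0.198     ]
foot a [ 0.51874404 -0.34549086  0.01      ]
foot b [ 0.49848259 -0.21513078  0.01      ]
foot c [ 0.59718117 -0.19927945  0.01      ]
block l [0.59602764 0.29623021 0.05      ]
block t [0.54520123 0.25496226 0.05      ]
block r [0.51938305 0.29404816 0.05      ]
block b [0.57076645 0.32746919 0.05      ]
blockC t [0.54456306 0.25951924 0.05      ]
blockC r [0.52156815 0.28948115 0.05      ]
blockC b [0.57687278 0.32528012 0.05      ]
blockC l [0.59775107 0.29446018 0.05      ]
```

```bash
python3 -m crank '[{"claw":-1,"dy":-1,"dx":0.3},{"claw":-1,"dy":-1,"dx":0.3},{"claw":-1,"dy":-1,"dx":0.3},{"claw":-1,"dy":-0.95,"dx":0.3},{"claw":-1},{"claw":-1}]' 30
cat >> h.py <<'E'
def wrist(name):
    from bench import r
    from scipy.spatial.transform import Rotation as Ro
    s=r.read_state();c=r.camera("wrist");T=np.eye(4);T[:3,:3]=Ro.from_quat(s["eef_rot"]).as_matrix();T[:3,3]=s["ee_pos"]
    M=np.linalg.inv(T@c["hand_eye"]);d=dict(mtx=c["mtx"],R=M[:3,:3],t=M[:3,3],color=c["color"])
    np.savez(name+".npz",**d);cv2.imwrite(f"pics/{name}.png",c["color"][:,:,::-1]);print(s["ee_pos"],s["eef_rot"]);return d
E
python3 -c "
from h import *
wrist('w1')"
```

```text
[ 6.24725723e-01 -4.12132425e-06  2.32961355e-01] [ 7.07103450e-01  7.07109927e-01 -3.77455867e-04 -3.46109969e-04]invalid input at $[0]: expected keys claw, dx, dy, dz, ax, ay, az
```

View pics/w1.png

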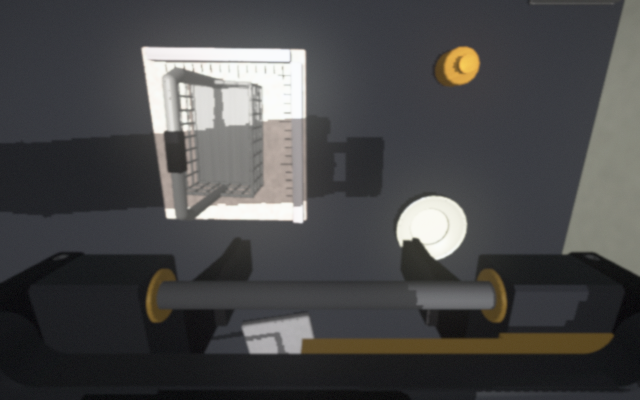

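```bash
python3 - <<'E'
from h import *
c=load("w1")
for n,(u,v,z) in dict(sleeve=(176,150,.147),h1=(173,75,.147),h2=(180,213,.147),fi_top=(292,64,.028),fi_bot=(292,222,.028),fo_t=(306,50,.028),fo_b=(306,222,.028),sl=(147,62,.028),bl=(167,220,.012),foot1=(243,323,.012),foot2=(311,316,.012)).items():print(n,ray(c,u,v,z))
print(proj(c,[[.483,-.279,.179]]))
E
python3 -m crank '[{"claw":-1,"dy":-1,"dx":0.3,"dz":0,"ax":0,"ay":0,"az":0},{"claw":-1,"dy":-1,"dx":0.3,"dz":0,"ax":0,"ay":0,"az":0},{"claw":-1,"dy":-1,"dx":0.3,"dz":0,"ax":0,"ay":0,"az":0},{"claw":-1,"dy":-0.95,"dx":0.3,"dz":0,"ax":0,"ay":0,"az":0},{"claw":-1,"dy":0,"dx":0,"dz":0,"ax":0,"ay":0,"az":0},{"claw":-1,"dy":0,"dx":0,"dz":0,"ax":0,"ay":0,"az":0}]' 30
python3 -c "
from h import *
wrist('w2')"
```

```text
sleeve [0.50941294 0.05143916 0.147     ]
h1 [0.51494255 0.10462071 0.147     ]
h2 [0.50532552 0.00054399 0.147     ]
fi_top [0.58804394 0.12695412 0.028     ]
fi_bot [ 0.58207031 -0.05187926  0.028     ]
fo_t [0.60318093 0.14042312 0.028     ]
fo_b [ 0.59932941 -0.05189141  0.028     ]
sl [0.43435504 0.12905665 0.028     ]
bl [ 0.41952099 -0.05501561  0.012     ]
foot1 [ 0.50464096 -0.21241011  0.012     ]
foot2 [ 0.60247114 -0.20060746  0.012     ]
[[182.45612292 493.26282395]]
time: 0.7
ee_pos: [0.5057, 0.0364, 0.234]
eef_rot: [0.707, 0.708, 0.0, 0.0]
ft_force: [-0.5, -1.1, 0.5]
width: 0.0867
grip_force: 0.0
[0.505717   0.03644066 0.23400768] [7.06695693e-01 7.07517483e-01 2.93199108e-04 3.49461878e-04]
```

View pics/w2.png

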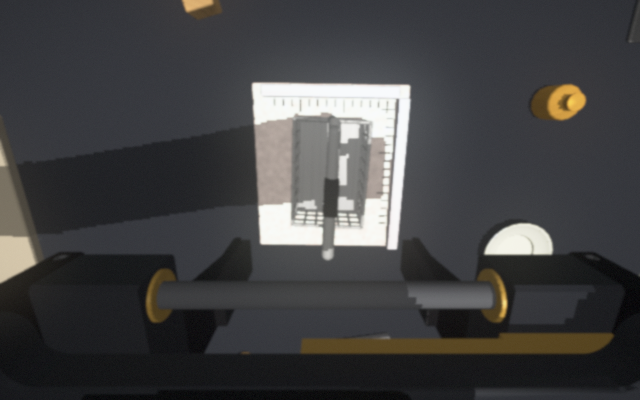

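```bash
python3 - <<'E'
from h import *
c=load("w2")
for n,(u,v,z) in dict(sleeve=(331,196,.147),h1=(333.5,120,.147),h2=(328,254,.147),fi_top=(397,98,.028),fi_bot=(389,248,.028),fo_t=(409,86,.028),fo_b=(398,249,.028),sl=(262,96,.028),sr=(396,98,.028),bl=(260,245,.012)).items():print(n,ray(c,u,v,z))
E
```

```text
sleeve [0.5092704  0.05096165 0.147     ]
h1 [0.51084213 0.10989972 0.147     ]
h2 [ 5.06971104e-01 -3.60997758e-04  1.47000000e-01]
fi_top [0.58335535 0.12924073 0.028     ]
fi_bot [ 0.58546839 -0.05109127  0.028     ]
fo_t [0.59555411 0.14158043 0.028     ]
fo_b [ 0.59700094 -0.0524883   0.028     ]
sl [0.43529227 0.13127528 0.028     ]
sr [0.58225705 0.12924044 0.028     ]
bl [ 0.41819517 -0.05424982  0.012     ]
```

```bash
python3 -m crank '[{"claw":-1,"dx":0.48,"dy":0.12,"dz":0.1,"ax":0,"ay":0,"az":0.3},{"claw":-1,"dx":0,"dy":0,"dz":1,"ax":0,"ay":0,"az":0},{"claw":-1,"dx":0,"dy":0,"dz":1,"ax":0,"ay":0,"az":0},{"claw":-1,"dx":0,"dy":0,"dz":1,"ax":0,"ay":0,"az":0},{"claw":-1,"dx":0,"dy":0,"dz":0.07,"ax":0,"ay":0,"az":0},{"claw":-1,"dx":0,"dy":0,"dz":0,"ax":0,"ay":0,"az":0}]' 30
python3 -m crank '[{"claw":1,"dx":0,"dy":0,"dz":0,"ax":0,"ay":0,"az":0},{"claw":1,"dx":0,"dy":0,"dz":0,"ax":0,"ay":0,"az":0},{"claw":1,"dx":0,"dy":0,"dz":0,"ax":0,"ay":0,"az":0},{"claw":1,"dx":0,"dy":0,"dz":0,"ax":0,"ay":0,"az":0},{"claw":1,"dx":0,"dy":0,"dz":0,"ax":0,"ay":0,"az":0},{"claw":1,"dx":0,"dy":0,"dz":0,"ax":0,"ay":0,"az":0}]' 40
python3 -c "
from h import *
wrist('w3')"
```

```text
time: 1.25
ee_pos: [0.5098, 0.0499, 0.1373]
eef_rot: [0.718, 0.696, -0.001, -0.001]
ft_force: [0.5, -0.2, 2.5]
width: 0.0868
grip_force: 0.0
time: 1.75
ee_pos: [0.5104, 0.0504, 0.139]
eef_rot: [0.718, 0.696, 0.0, 0.0]
ft_force: [-0.5, -0.9, -0.1]
width: 0.055
grip_force: 0.0
[0.51035964 0.05044621 0.1389776 ] [7.18127363e-01 6.95911548e-01 3.57626032e-04 2.80602452e-04]
```

```bash
python3 -m crank '[{"claw":1,"dx":0,"dy":0,"dz":0,"ax":0,"ay":0,"az":0},{"claw":1,"dx":0,"dy":0,"dz":0,"ax":0,"ay":0,"az":0},{"claw":1,"dx":0,"dy":0,"dz":0,"ax":0,"ay":0,"az":0},{"claw":1,"dx":0,"dy":0,"dz":0,"ax":0,"ay":0,"az":0},{"claw":1,"dx":0,"dy":0,"dz":0,"ax":0,"ay":0,"az":0},{"claw":1,"dx":0,"dy":0,"dz":0,"ax":0,"ay":0,"az":0},{"claw":1,"dx":0,"dy":0,"dz":0,"ax":0,"ay":0,"az":0},{"claw":1,"dx":0,"dy":0,"dz":0,"ax":0,"ay":0,"az":0}]' 40
python3 -m crank '[{"claw":1,"dx":0,"dy":0,"dz":-0.3,"ax":0,"ay":0,"az":0},{"claw":1,"dx":0,"dy":0,"dz":-0.8,"ax":0,"ay":0,"az":0},{"claw":1,"dx":0,"dy":0,"dz":-1,"ax":0,"ay":0,"az":0},{"claw":1,"dx":0,"dy":0,"dz":-1,"ax":0,"ay":0,"az":0},{"claw":1,"dx":0,"dy":0,"dz":-0.8,"ax":0,"ay":0,"az":0},{"claw":1,"dx":0,"dy":0,"dz":0,"ax":0,"ay":0,"az":0}]' 40
python3 -c "
from h import *
wrist('w3')"
```

```text
time: 2.47
ee_pos: [0.51, 0.0504, 0.1384]
eef_rot: [0.718, 0.696, -0.0, -0.0]
ft_force: [-0.5, -0.2, -0.5]
width: 0.0114
grip_force: 40.0
time: 2.97
ee_pos: [0.5121, 0.0508, 0.2613]
eef_rot: [0.718, 0.696, 0.003, 0.002]
ft_force: [1.6, 0.1, -2.1]
width: 0.0115
grip_force: 40.0
[0.51212711 0.05079553 0.2613376 ] [0.7181484  0.69587813 0.00332118 0.00233937]
```

View pics/w3.png

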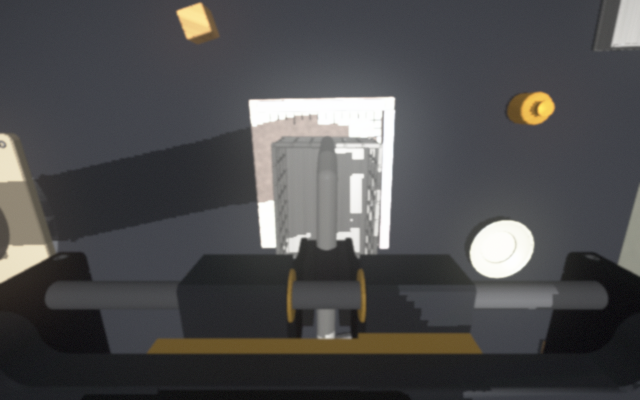

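```bash
python3 - <<'E'
from bench import r
from h import *
out=[]
for n,(x0,y0) in (("side",(318,122)),("scene",(252,125))):
    c=r.camera(n);np.savez(n+"1.npz",**c);out.append(cv2.resize(c["color"][y0:y0+80,x0:x0+66,::-1],None,fx=6,fy=6,interpolation=cv2.INTER_CUBIC))
cv2.imwrite("pics/st.png",np.hstack(out))
s=load("side0");c=load("scene0")
print("flask",ray(s,339,147,0),ray(c,253,152,0),"roller",ray(s,373,186,0))
E
```

```text
flask [ 0.55209942 -0.48245833  0.        ] [ 0.56851795 -0.51402918  0.        ] roller [ 0.37718713 -0.24456266  0.        ]
```

View pics/st.png

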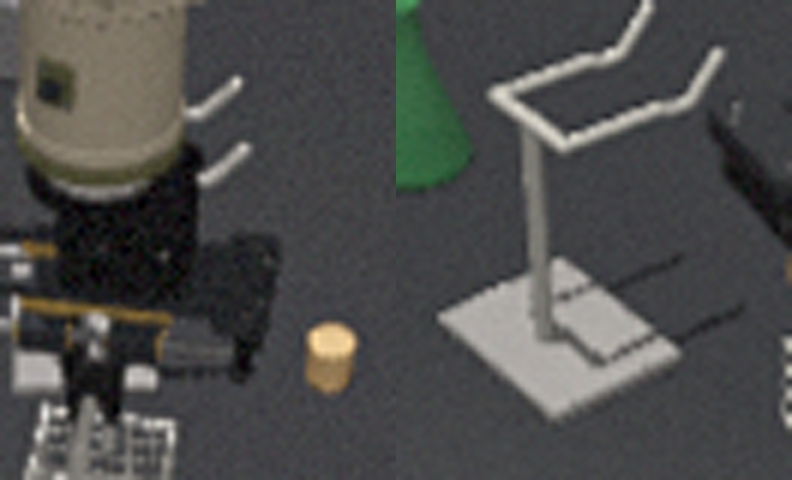

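```bash
python3 - <<'E'
from h import *
from scipy.optimize import least_squares
c=load("scene1");s=load("side1");s0=load("side0")
C=lambda x,y:(252+(x-396)/6,125+y/6);S=lambda x,y:(318+x/6,122+y/6);A=lambda x,y:(255+x/3.5,130+y/3.5)
obs=[(c,C(650,4),(-.113,-.035,.194)),(c,C(720,52),(-.113,.035,.194)),(c,C(492,93),(0,-.035,.177)),(c,C(563,145),(0,.035,.177)),
(s,S(240,82),(-.113,-.035,.194)),(s,S(248,150),(-.113,.035,.194)),(s0,A(262,38),(0,-.035,.177)),(s0,A(260,76),(0,.035,.177)),
(c,C(437,320),None),(c,C(553,415),None),(c,C(682,352),None),(c,C(562,258),None)]
def P(p,X):
    a=np.cos(p[2]),np.sin(p[2]);X=np.array(X);return [p[0]+a[0]*X[0]-a[1]*X[1],p[1]+a[1]*X[0]+a[0]*X[1],X[2]]
f=lambda p:np.concatenate([(proj(k,P(p,X))[0]-uv) for k,uv,X in obs if X])
q=least_squares(f,[.567,-.266,.15],loss="soft_l1");print(q.x,np.round(q.fun.reshape(-1,2),1))
print("seat",P(q.x,(-.085,0,.179)),"pre",P(q.x,(-.18,0,.225)))
for k,uv,X in obs[8:]:print(ray(k,*uv,.012))
E
```

```text
[ 0.56722643 -0.27019501  0.17067943] [[-0.2  0.4]
 [-0.3  0.2]
 [ 1.3 -0.4]
 [ 0.7 -0.6]
 [-0.7  0.5]
 [-0.7  0.2]
 [-0.4 -0.8]
 [ 0.7 -0.6]]
seat [np.float64(0.4834615119457864), np.float64(-0.2846324264977246), np.float64(0.179)] pre [np.float64(0.3898419006918632), np.float64(-0.3007683611983948), np.float64(0.225)]
[ 0.62413395 -0.31736692  0.012     ]
[ 0.5989798  -0.19553889  0.012     ]
[ 0.50051801 -0.21192282  0.012     ]
[ 0.52417583 -0.33938373  0.012     ]
```

```bash
python3 -m crank '[{"claw":1,"dx":0,"dy":-0.3,"dz":0.1,"ax":0,"ay":0,"az":-0.4},{"claw":1,"dx":-0.3,"dy":-0.5,"dz":0.1,"ax":0,"ay":0,"az":-0.4},{"claw":1,"dx":-0.6,"dy":-0.5,"dz":0.1,"ax":0,"ay":0,"az":-0.4},{"claw":1,"dx":-0.7,"dy":-0.5,"dz":0.1,"ax":0,"ay":0,"az":-0.4},{"claw":1,"dx":-0.8,"dy":-0.5,"dz":0.1,"ax":0,"ay":0,"az":-0.32},{"claw":1,"dx":-0.8,"dy":-0.5,"dz":0.1,"ax":0,"ay":0,"az":0},{"claw":1,"dx":-0.8,"dy":-0.5,"dz":0.1,"ax":0,"ay":0,"az":0},{"claw":1,"dx":-0.6,"dy":-0.4,"dz":0.1,"ax":0,"ay":0,"az":0}]' 40
cat > go.py <<'E'
import sys;from h import *
from bench import r
from scipy.spatial.transform import Rotation as Ro
s=r.read_state();R=Ro.from_quat(s["eef_rot"])
t=np.array([float(a) for a in sys.argv[1:4]])
print("shift/3cm",np.round(R.inv().apply(t-s["ee_pos"])/.03,2),"ee",s["ee_pos"].round(4),"tx",R.as_matrix()[:,0].round(3),"tz",R.as_matrix()[:,2].round(3),"F",s["ft_force"].round(1),s["torque"].round(2))
E
python3 go.py 0.385 -0.302 0.222
```

```text
time: 3.78
ee_pos: [0.4155, -0.0994, 0.23]
eef_rot: [0.645, 0.764, -0.001, -0.001]
ft_force: [0.9, -0.5, -2.2]
width: 0.0118
grip_force: 40.0
shift/3cm [-6.49 -2.13  0.27] ee [ 0.4155 -0.0994  0.23  ] tx [-0.168  0.986  0.   ] tz [-0.002  0.    -1.   ] F [ 0.9 -0.5 -2.2] [ 0.04 -0.09  0.01]
```

```bash
python3 -m crank '[{"claw":1,"dx":-0.8,"dy":-0.5,"dz":0,"ax":0,"ay":0,"az":0},{"claw":1,"dx":-0.9,"dy":-0.5,"dz":0,"ax":0,"ay":0,"az":0},{"claw":1,"dx":-1,"dy":-0.4,"dz":0,"ax":0,"ay":0,"az":0},{"claw":1,"dx":-1,"dy":-0.3,"dz":0,"ax":0,"ay":0,"az":0},{"claw":1,"dx":-1,"dy":-0.2,"dz":0,"ax":0,"ay":0,"az":0},{"claw":1,"dx":-1,"dy":-0.2,"dz":0.1,"ax":0,"ay":0,"az":0},{"claw":1,"dx":-0.8,"dy":0,"dz":0.1,"ax":0,"ay":0,"az":0},{"claw":1,"dx":0,"dy":0,"dz":0,"ax":0,"ay":0,"az":0}]' 40
python3 go.py 0.484 -0.2845 0.222
```

```text
time: 4.45
ee_pos: [0.3864, -0.3044, 0.2235]
eef_rot: [0.647, 0.763, -0.001, -0.001]
ft_force: [-0.4, 1.0, -3.1]
width: 0.0114
grip_force: 40.0
shift/3cm [0.12 3.32 0.04] ee [ 0.3864 -0.3044  0.2235] tx [-0.164  0.987 -0.   ] tz [-0.003 -0.001 -1.   ] F [-0.4  1.  -3.1] [ 0.39  0.09 -0.04]
```

```bash
python3 -m crank '[{"claw":1,"dx":0.03,"dy":0.4,"dz":0,"ax":0,"ay":0,"az":0},{"claw":1,"dx":0.03,"dy":0.6,"dz":0,"ax":0,"ay":0,"az":0},{"claw":1,"dx":0.03,"dy":0.6,"dz":0,"ax":0,"ay":0,"az":0},{"claw":1,"dx":0.03,"dy":0.6,"dz":0,"ax":0,"ay":0,"az":0},{"claw":1,"dx":0,"dy":0.6,"dz":0,"ax":0,"ay":0,"az":0},{"claw":1,"dx":0,"dy":0.5,"dz":0,"ax":0,"ay":0,"az":0},{"claw":1,"dx":0,"dy":0,"dz":0,"ax":0,"ay":0,"az":0},{"claw":1,"dx":0,"dy":0,"dz":0,"ax":0,"ay":0,"az":0}]' 40
python3 go.py 0.4835 -0.2845 0.180
```

```text
time: 5.12
ee_pos: [0.4858, -0.2782, 0.2242]
eef_rot: [0.644, 0.765, -0.0, -0.001]
ft_force: [-0.5, 0.3, -1.3]
width: 0.0114
grip_force: 40.0
shift/3cm [-0.19 -0.11  1.47] ee [ 0.4858 -0.2782  0.2242] tx [-0.171  0.985  0.001] tz [-0.002  0.001 -1.   ] F [-0.5  0.3 -1.3] [-0.03  0.1   0.04]
```

```bash
python3 -m crank '[{"claw":1,"dx":-0.19,"dy":-0.08,"dz":0.2,"ax":0,"ay":0,"az":0},{"claw":1,"dx":0,"dy":0,"dz":0.5,"ax":0,"ay":0,"az":0},{"claw":1,"dx":0,"dy":0,"dz":0.5,"ax":0,"ay":0,"az":0},{"claw":1,"dx":0,"dy":0,"dz":0.3,"ax":0,"ay":0,"az":0},{"claw":1,"dx":0,"dy":0,"dz":0,"ax":0,"ay":0,"az":0},{"claw":1,"dx":0,"dy":0,"dz":0,"ax":0,"ay":0,"az":0}]' 40
python3 go.py 0.4835 -0.2845 0.1705
python3 - <<'E'
from bench import r
from h import *
out=[]
for n,(x0,y0) in (("side",(318,122)),("scene",(252,125))):
    c=r.camera(n);out.append(cv2.resize(c["color"][y0:y0+80,x0:x0+66,::-1],None,fx=6,fy=6,interpolation=cv2.INTER_CUBIC))
cv2.imwrite("pics/st2.png",np.hstack(out))
E
```

```text
time: 5.62
ee_pos: [0.4832, -0.2862, 0.1802]
eef_rot: [0.645, 0.764, -0.0, -0.0]
ft_force: [0.3, 0.0, -1.7]
width: 0.0114
grip_force: 40.0
shift/3cm [0.05 0.02 0.32] ee [ 0.4832 -0.2862  0.1802] tx [-0.168  0.986  0.001] tz [-0.001  0.    -1.   ] F [ 0.3  0.  -1.7] [ 0.03  0.   -0.01]
```

Lower the last centimetre gently, feeling for contact.

```bash
python3 -m crank '[{"claw":1,"dx":0,"dy":0,"dz":0.15,"ax":0,"ay":0,"az":0},{"claw":1,"dx":0,"dy":0,"dz":0.15,"ax":0,"ay":0,"az":0},{"claw":1,"dx":0,"dy":0,"dz":0,"ax":0,"ay":0,"az":0},{"claw":1,"dx":0,"dy":0,"dz":0,"ax":0,"ay":0,"az":0}]' 40
python3 go.py 0.4835 -0.2845 0.1705
python3 -m crank '[{"claw":1,"dx":0,"dy":0,"dz":0.08,"ax":0,"ay":0,"az":0},{"claw":1,"dx":0,"dy":0,"dz":0,"ax":0,"ay":0,"az":0},{"claw":1,"dx":0,"dy":0,"dz":0,"ax":0,"ay":0,"az":0},{"claw":1,"dx":0,"dy":0,"dz":0,"ax":0,"ay":0,"az":0}]' 40
python3 go.py 0.4835 -0.2845 0.1705
```

```text
time: 6.05
ee_pos: [0.4836, -0.286, 0.1712]
eef_rot: [0.645, 0.765, -0.0, -0.0]
ft_force: [0.0, 0.1, -1.8]
width: 0.0115
grip_force: 40.0
shift/3cm [0.05 0.   0.02] ee [ 0.4836 -0.286   0.1712] tx [-0.169  0.986  0.   ] tz [-0.  0. -1.] F [ 0.   0.1 -1.8] [ 0.02 -0.01  0.04]
time: 6.38
ee_pos: [0.4841, -0.2862, 0.1698]
eef_rot: [0.645, 0.764, 0.0, 0.001]
ft_force: [-1.5, 1.7, 5.9]
width: 0.0113
grip_force: 40.0
shift/3cm [ 0.06 -0.01 -0.02] ee [ 0.4841 -0.2862  0.1698] tx [-0.169  0.986 -0.   ] tz [ 0.001 -0.    -1.   ] F [-1.5  1.7  5.9] [ 0.31  0.51 -0.03]
```

```bash
python3 -m crank '[{"claw":-0.2,"dx":0,"dy":0,"dz":-0.05,"ax":0,"ay":0,"az":0},{"claw":-0.2,"dx":0,"dy":0,"dz":0,"ax":0,"ay":0,"az":0},{"claw":-0.2,"dx":0,"dy":0,"dz":0,"ax":0,"ay":0,"az":0},{"claw":-0.2,"dx":0,"dy":0,"dz":0,"ax":0,"ay":0,"az":0},{"claw":-0.2,"dx":0,"dy":0,"dz":0,"ax":0,"ay":0,"az":0},{"claw":-0.2,"dx":0,"dy":0,"dz":0,"ax":0,"ay":0,"az":0},{"claw":-0.2,"dx":0,"dy":0,"dz":0,"ax":0,"ay":0,"az":0},{"claw":-0.2,"dx":0,"dy":0,"dz":0,"ax":0,"ay":0,"az":0}]' 40
python3 -m crank '[{"claw":-0.2,"dx":0,"dy":0,"dz":-0.3,"ax":0,"ay":0,"az":0},{"claw":-0.2,"dx":0,"dy":0,"dz":-0.6,"ax":0,"ay":0,"az":0},{"claw":-0.2,"dx":0,"dy":0,"dz":-0.8,"ax":0,"ay":0,"az":0},{"claw":-1,"dx":0,"dy":0,"dz":-1,"ax":0,"ay":0,"az":0},{"claw":-1,"dx":0.6,"dy":0,"dz":-1,"ax":0,"ay":0,"az":0},{"claw":-1,"dx":1,"dy":0.2,"dz":0,"ax":0,"ay":0,"az":0},{"claw":-1,"dx":1,"dy":0.2,"dz":0,"ax":0,"ay":0,"az":0},{"claw":-1,"dx":1,"dy":0.2,"dz":0,"ax":0,"ay":0,"az":0}]' 40
python3 go.py 0.558 0.21 0.27
python3 - <<'E'
from bench import r
from h import *
out=[]
for n,(x0,y0) in (("side",(318,122)),("scene",(252,125))):
    c=r.camera(n);out.append(cv2.resize(c["color"][y0:y0+80,x0:x0+66,::-1],None,fx=6,fy=6,interpolation=cv2.INTER_CUBIC))
cv2.imwrite("pics/st3.png",np.hstack(out))
E
```

```text
time: 7.05
ee_pos: [0.4838, -0.2861, 0.1705]
eef_rot: [0.645, 0.764, 0.0, 0.0]
ft_force: [0.6, 0.0, 0.2]
width: 0.0505
grip_force: 0.0
time: 7.72
ee_pos: [0.4832, -0.1757, 0.2829]
eef_rot: [0.645, 0.764, 0.0, 0.001]
ft_force: [1.2, -0.1, 0.3]
width: 0.0779
grip_force: 0.0
shift/3cm [12.25  4.61  0.43] ee [ 0.4832 -0.1757  0.2829] tx [-0.168  0.986 -0.001] tz [ 0.002 -0.    -1.   ] F [ 1.2 -0.1  0.3] [ 0.02 -0.08 -0.06]
```

View pics/st3.png

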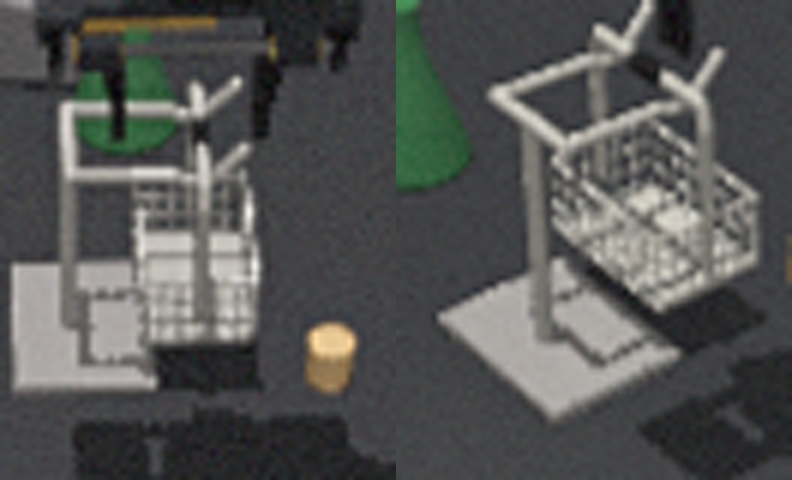

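```bash
python3 -m crank '[{"claw":-1,"dx":1,"dy":0.3,"dz":0,"ax":0,"ay":0,"az":0},{"claw":-1,"dx":1,"dy":0.3,"dz":0,"ax":0,"ay":0,"az":0},{"claw":-1,"dx":1,"dy":0.3,"dz":0,"ax":0,"ay":0,"az":0},{"claw":-1,"dx":1,"dy":0.3,"dz":0,"ax":0,"ay":0,"az":0},{"claw":-1,"dx":1,"dy":0.4,"dz":0,"ax":0,"ay":0,"az":0},{"claw":-1,"dx":1,"dy":0.4,"dz":0,"ax":0,"ay":0,"az":0},{"claw":-1,"dx":1,"dy":0.4,"dz":0,"ax":0,"ay":0,"az":0},{"claw":-1,"dx":1,"dy":0.4,"dz":0,"ax":0,"ay":0,"az":0}]' 40
python3 -m crank '[{"claw":-1,"dx":1,"dy":0.4,"dz":0,"ax":0,"ay":0,"az":0},{"claw":-1,"dx":1,"dy":0.4,"dz":0,"ax":0,"ay":0,"az":0},{"claw":-1,"dx":1,"dy":0.4,"dz":0,"ax":0,"ay":0,"az":0},{"claw":-1,"dx":1,"dy":0.4,"dz":0,"ax":0,"ay":0,"az":0},{"claw":-1,"dx":1,"dy":0.4,"dz":0,"ax":0,"ay":0,"az":0},{"claw":-1,"dx":0.8,"dy":0.4,"dz":0.3,"ax":0,"ay":0,"az":0.4},{"claw":-1,"dx":0,"dy":0,"dz":0.3,"ax":0,"ay":0,"az":0.8},{"claw":-1,"dx":0,"dy":0,"dz":0.3,"ax":0,"ay":0,"az":1}]' 40
python3 -m crank '[{"claw":-1,"dx":0,"dy":0,"dz":0,"ax":0,"ay":0,"az":1},{"claw":-1,"dx":0,"dy":0,"dz":0,"ax":0,"ay":0,"az":1},{"claw":-1,"dx":0,"dy":0,"dz":0,"ax":0,"ay":0,"az":1},{"claw":-1,"dx":0,"dy":0,"dz":0,"ax":0,"ay":0,"az":1},{"claw":-1,"dx":0,"dy":0,"dz":0,"ax":0,"ay":0,"az":1},{"claw":-1,"dx":0,"dy":0,"dz":0,"ax":0,"ay":0,"az":1},{"claw":-1,"dx":0,"dy":0,"dz":0,"ax":0,"ay":0,"az":1},{"claw":-1,"dx":0,"dy":0,"dz":0,"ax":0,"ay":0,"az":1}]' 40
cat > blk.py <<'E'
from h import *
from scipy.optimize import minimize
import sys
wrist(sys.argv[1]);S=8
def crop(n):
    c=load(n);u,v=proj(c,[.559,.2925,.03])[0].astype(int);h=70 if n[0]=="w" else 22
    x0,y0=max(u-h,0),max(v-h,0);im=c["color"][y0:v+h,x0:u+h].astype(int)
    m=(im[...,0]-im[...,2]>35)&(im[...,0]>70);k=1 if n[0]=="w" else S
    n_,l,st,_=cv2.connectedComponentsWithStats(m.astype(np.uint8));i=1+st[1:,4].argmax()
    print(n,u,v,st[i]);m=cv2.resize((l==i).astype(np.uint8),None,fx=k,fy=k,interpolation=cv2.INTER_LINEAR)
    return c,x0,y0,k,m
V=[crop(n) for n in("side1","scene1",sys.argv[1])]
def pose(p,X):
    a=np.array([[np.cos(p[2]),-np.sin(p[2])],[np.sin(p[2]),np.cos(p[2])]]);X=X.copy();X[:,:2]=X[:,:2]@a.T+p[:2];return X
B=np.array([[x,y,z] for x in(-.032,.032) for y in(-.022,.022) for z in(0,.05)])
def cost(p,vs=V):
    t=0
    for c,x0,y0,k,m in vs:
        h=cv2.convexHull(((proj(c,pose(p,B))+.5-[x0,y0])*k-.5).astype(np.float32));q=np.zeros_like(m);cv2.fillConvexPoly(q,np.rint(h*16).astype(int),1,shift=4)
        t+=1-(q&m).sum()/(q|m).sum()
    return t
for vs in(V,V[2:],V[:2]):
    q=minimize(cost,[.559,.2925,.6],args=(vs,),method="Nelder-Mead",options=dict(initial_simplex=[[.559,.2925,.6],[.567,.2925,.6],[.559,.3,.6],[.559,.2925,.75]]));print(q.x,q.fun)
E
python3 blk.py w4; python3 go.py 0.559 0.2925 0.1
```

```text
time: 8.48
ee_pos: [0.5259, 0.0751, 0.2823]
eef_rot: [0.645, 0.764, 0.0, 0.0]
ft_force: [0.1, -0.4, -0.1]
width: 0.0871
grip_force: 0.0
time: 9.15
ee_pos: [0.5672, 0.2594, 0.2541]
eef_rot: [0.729, 0.685, -0.0, -0.0]
ft_force: [-0.1, -1.0, -0.6]
width: 0.0872
grip_force: 0.0
time: 9.82
ee_pos: [0.5676, 0.2572, 0.2551]
eef_rot: [0.945, 0.327, 0.0, 0.0]
ft_force: [0.5, -0.0, -0.4]
width: 0.0872
grip_force: 0.0
[0.56759336 0.25717181 0.25509142] [9.44982498e-01 3.27120781e-01 1.87398214e-04 1.94778876e-04]
side1 309 283 [ 11  10  23  25 380]
scene1 364 282 [ 10   8  24  32 501]
w4 299 164 [  54   43   41   59 2244]
[0.56065065 0.28805345 0.60160842] 0.1609709046777953
[0.56071263 0.28847302 0.60902537] 0.029155787641427344
[0.56067646 0.28754569 0.5968745 ] 0.12097354088989398
shift/3cm [ 0.49 -1.11  5.17] ee [0.5676 0.2572 0.2551] tx [0.791 0.612 0.   ] tz [ 0.001 -0.    -1.   ] F [ 0.6  0.3 -0.6] [-0.06  0.07 -0.02]
```

```bash
python3 -m crank '[{"claw":-1,"dx":0,"dy":0,"dz":0,"ax":0,"ay":0,"az":0.47},{"claw":-1,"dx":0.41,"dy":-0.99,"dz":0.3,"ax":0,"ay":0,"az":0},{"claw":-1,"dx":0,"dy":0,"dz":1,"ax":0,"ay":0,"az":0},{"claw":-1,"dx":0,"dy":0,"dz":1,"ax":0,"ay":0,"az":0},{"claw":-1,"dx":0,"dy":0,"dz":1,"ax":0,"ay":0,"az":0},{"claw":-1,"dx":0,"dy":0,"dz":0.7,"ax":0,"ay":0,"az":0},{"claw":-1,"dx":0,"dy":0,"dz":0,"ax":0,"ay":0,"az":0},{"claw":-1,"dx":0,"dy":0,"dz":0,"ax":0,"ay":0,"az":0}]' 40
python3 go.py 0.5607 0.2885 0.035
```

```text
time: 10.53
ee_pos: [0.5597, 0.2885, 0.1344]
eef_rot: [0.952, 0.307, -0.001, 0.0]
ft_force: [-0.0, 0.9, 1.0]
width: 0.0868
grip_force: 0.0
shift/3cm [0.03 0.02 3.31] ee [0.5597 0.2885 0.1344] tx [ 0.811  0.585 -0.002] tz [-0.001 -0.001 -1.   ] F [-0.   0.9  1. ] [0.01 0.09 0.01]
```

```bash
python3 -m crank '[{"claw":-1,"dx":0.02,"dy":0.02,"dz":0.6,"ax":0,"ay":0,"az":0.12},{"claw":-1,"dx":0,"dy":0,"dz":0.8,"ax":0,"ay":0,"az":0},{"claw":-1,"dx":0,"dy":0,"dz":0.8,"ax":0,"ay":0,"az":0},{"claw":-1,"dx":0,"dy":0,"dz":0.7,"ax":0,"ay":0,"az":0},{"claw":-1,"dx":0,"dy":0,"dz":0.4,"ax":0,"ay":0,"az":0},{"claw":-1,"dx":0,"dy":0,"dz":0,"ax":0,"ay":0,"az":0},{"claw":1,"dx":0,"dy":0,"dz":0,"ax":0,"ay":0,"az":0},{"claw":1,"dx":0,"dy":0,"dz":0,"ax":0,"ay":0,"az":0}]' 50
python3 -m crank '[{"claw":1,"dx":0,"dy":0,"dz":0,"ax":0,"ay":0,"az":0},{"claw":1,"dx":0,"dy":0,"dz":0,"ax":0,"ay":0,"az":0},{"claw":1,"dx":0,"dy":0,"dz":0,"ax":0,"ay":0,"az":0},{"claw":1,"dx":0,"dy":0,"dz":0,"ax":0,"ay":0,"az":0},{"claw":1,"dx":0,"dy":0,"dz":0,"ax":0,"ay":0,"az":0},{"claw":1,"dx":0,"dy":0,"dz":0,"ax":0,"ay":0,"az":0},{"claw":1,"dx":0,"dy":0,"dz":0,"ax":0,"ay":0,"az":0},{"claw":1,"dx":0,"dy":0,"dz":0,"ax":0,"ay":0,"az":0}]' 50
python3 go.py 0.5607 0.2885 0.035
```

```text
time: 11.2
ee_pos: [0.562, 0.2896, 0.0378]
eef_rot: [0.954, 0.301, 0.002, -0.0]
ft_force: [0.6, -0.7, -0.0]
width: 0.0801
grip_force: 0.0
time: 11.87
ee_pos: [0.5608, 0.2889, 0.0358]
eef_rot: [0.954, 0.301, 0.0, 0.0]
ft_force: [-0.6, -1.4, 2.3]
width: 0.0435
grip_force: 50.0
shift/3cm [-0.01  0.01  0.03] ee [0.5608 0.2889 0.0358] tx [0.819 0.573 0.   ] tz [ 0. -0. -1.] F [-0.6 -1.4  2.3] [-0.23  0.09  0.02]
```

```bash
python3 -m crank '[{"claw":1,"dx":0,"dy":0,"dz":-0.4,"ax":0,"ay":0,"az":0},{"claw":1,"dx":0,"dy":0,"dz":-0.8,"ax":0,"ay":0,"az":0},{"claw":1,"dx":0,"dy":0,"dz":-1,"ax":0,"ay":0,"az":0},{"claw":1,"dx":0,"dy":0,"dz":-1,"ax":0,"ay":0,"az":-0.5},{"claw":1,"dx":0,"dy":0,"dz":-1,"ax":0,"ay":0,"az":-0.8},{"claw":1,"dx":0,"dy":0,"dz":-0.8,"ax":0,"ay":0,"az":-0.9},{"claw":1,"dx":0,"dy":0,"dz":-0.5,"ax":0,"ay":0,"az":-0.9},{"claw":1,"dx":0,"dy":0,"dz":-0.3,"ax":0,"ay":0,"az":-0.9}]' 60
python3 -m crank '[{"claw":1,"dx":0,"dy":0,"dz":0,"ax":0,"ay":0,"az":-0.9},{"claw":1,"dx":0,"dy":0,"dz":0,"ax":0,"ay":0,"az":-0.9},{"claw":1,"dx":0,"dy":0,"dz":0,"ax":0,"ay":0,"az":-0.9},{"claw":1,"dx":0,"dy":0,"dz":0,"ax":0,"ay":0,"az":-0.9},{"claw":1,"dx":0,"dy":0,"dz":0,"ax":0,"ay":0,"az":-0.9},{"claw":1,"dx":0,"dy":0,"dz":0,"ax":0,"ay":0,"az":-0.6},{"claw":1,"dx":0,"dy":0,"dz":0,"ax":0,"ay":0,"az":-0.1},{"claw":1,"dx":0,"dy":0,"dz":0,"ax":0,"ay":0,"az":0}]' 60
python3 -m crank '[{"claw":1,"dx":-0.8,"dy":-0.1,"dz":0,"ax":0,"ay":0,"az":0},{"claw":1,"dx":-1,"dy":-0.1,"dz":0,"ax":0,"ay":0,"az":0},{"claw":1,"dx":-1,"dy":-0.1,"dz":0,"ax":0,"ay":0,"az":0},{"claw":1,"dx":-1,"dy":-0.1,"dz":0,"ax":0,"ay":0,"az":0},{"claw":1,"dx":-1,"dy":-0.1,"dz":0,"ax":0,"ay":0,"az":0},{"claw":1,"dx":-1,"dy":-0.1,"dz":0,"ax":0,"ay":0,"az":0},{"claw":1,"dx":-1,"dy":-0.1,"dz":0,"ax":0,"ay":0,"az":0},{"claw":1,"dx":-0.7,"dy":-0.1,"dz":0,"ax":0,"ay":0,"az":0}]' 60
python3 -m crank '[{"claw":1,"dx":0,"dy":0,"dz":0,"ax":0,"ay":0,"az":0},{"claw":1,"dx":0,"dy":0,"dz":0,"ax":0,"ay":0,"az":0}]' 60
python3 - <<'E'
from h import *
c=wrist("w5")
im=cv2.resize(c["color"][40:290,220:480,::-1],None,fx=2.4,fy=2.4,interpolation=cv2.INTER_CUBIC)
cv2.imwrite("pics/w5c.png",im);print(im.shape)
E
```

```text
time: 12.53
ee_pos: [0.5611, 0.2894, 0.2131]
eef_rot: [0.869, 0.494, 0.002, -0.0]
ft_force: [-0.9, -0.5, -1.4]
width: 0.0435
grip_force: 60.0
time: 13.2
ee_pos: [0.5605, 0.2889, 0.21]
eef_rot: [0.706, 0.708, 0.0, -0.0]
ft_force: [0.2, 0.5, -1.2]
width: 0.0433
grip_force: 60.0
time: 13.87
ee_pos: [0.537, 0.0607, 0.21]
eef_rot: [0.708, 0.706, -0.0, 0.0]
ft_force: [0.5, -0.8, -0.9]
width: 0.0435
grip_force: 60.0
time: 14.03
ee_pos: [0.5373, 0.0626, 0.21]
eef_rot: [0.708, 0.707, 0.0, 0.0]
ft_force: [-0.9, 1.5, -2.2]
width: 0.0433
grip_force: 60.0
[0.53730984 0.06263048 0.21003163] [7.07619842e-01 7.06593291e-01 2.06759102e-04 1.96200139e-04]
(600, 624, 3)
```

View pics/w5c.png

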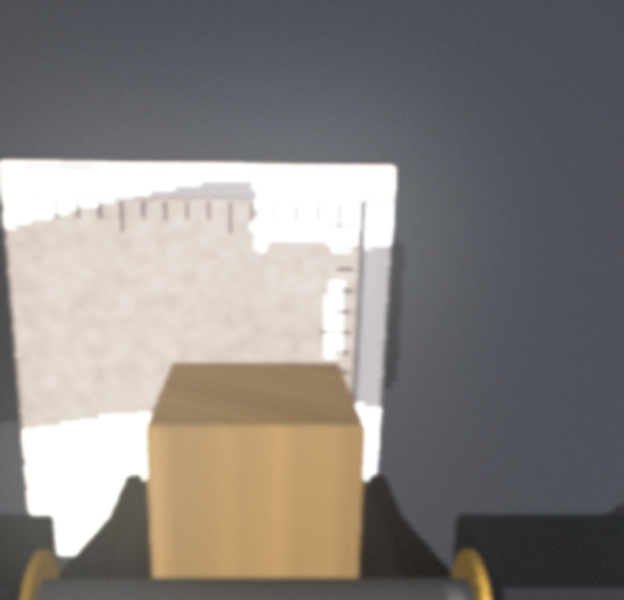

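```bash
python3 - <<'E'
from h import *
c=load("w5")
for n,(x,y,z) in dict(in1=(362,205,.028),in2=(355,375,.028),out1=(396,166,.028),out2=(382,400,.028),sh_o1=(2,160,.028),sh_o2=(396,165,.028),sh_i1=(60,200,.028),sh_i2=(355,200,.028),sh_i1l=(60,200,.012)).items():print(n,ray(c,220+x/2.4,40+y/2.4,z).round(4))
E
python3 go.py 0.55 0.085 0.06
```

```text
in1 [0.5842 0.1273 0.028 ]
in2 [0.584 0.05  0.028]
out1 [0.5982 0.1436 0.028 ]
out2 [0.5972 0.0377 0.028 ]
sh_o1 [0.4286 0.1465 0.028 ]
sh_o2 [0.5981 0.144  0.028 ]
sh_i1 [0.4522 0.1297 0.028 ]
sh_i2 [0.581  0.1294 0.028 ]
sh_i1l [0.4481 0.1291 0.012 ]
shift/3cm [0.69 0.42 5.  ] ee [0.5374 0.0642 0.21  ] tx [-0.001  1.     0.001] tz [ 0.001  0.001 -1.   ] F [ 0.1  0.4 -1.2] [0.06 0.02 0.07]
```

```bash
python3 -m crank '[{"claw":1,"dx":0.33,"dy":0.2,"dz":0.5,"ax":0,"ay":0,"az":0},{"claw":1,"dx":0.33,"dy":0.2,"dz":0.8,"ax":0,"ay":0,"az":0},{"claw":1,"dx":0,"dy":0,"dz":0.9,"ax":0,"ay":0,"az":0},{"claw":1,"dx":0,"dy":0,"dz":0.9,"ax":0,"ay":0,"az":0},{"claw":1,"dx":0,"dy":0,"dz":0.8,"ax":0,"ay":0,"az":0},{"claw":1,"dx":0,"dy":0,"dz":0.7,"ax":0,"ay":0,"az":0},{"claw":1,"dx":0,"dy":0,"dz":0.5,"ax":0,"ay":0,"az":0},{"claw":1,"dx":0,"dy":0,"dz":0,"ax":0,"ay":0,"az":0}]' 60
python3 -m crank '[{"claw":1,"dx":0,"dy":0,"dz":0,"ax":0,"ay":0,"az":0},{"claw":1,"dx":0,"dy":0,"dz":0,"ax":0,"ay":0,"az":0}]' 60
python3 go.py 0.563 0.098 0.0478
```

```text
time: 14.75
ee_pos: [0.5471, 0.0851, 0.0533]
eef_rot: [0.706, 0.709, -0.002, -0.002]
ft_force: [-0.5, 0.6, -1.4]
width: 0.0435
grip_force: 60.0
time: 14.92
ee_pos: [0.55, 0.0848, 0.0577]
eef_rot: [0.706, 0.708, 0.001, 0.0]
ft_force: [0.7, -0.2, -1.1]
width: 0.0434
grip_force: 60.0
shift/3cm [0.44 0.43 0.33] ee [0.55   0.0848 0.0577] tx [-0.004  1.     0.001] tz [ 0.001  0.001 -1.   ] F [ 0.7 -0.2 -1.1] [ 0.1  -0.01  0.01]
```

```bash
python3 -m crank '[{"claw":1,"dx":0,"dy":0,"dz":0.15,"ax":0,"ay":0,"az":0},{"claw":1,"dx":0,"dy":0,"dz":0.15,"ax":0,"ay":0,"az":0},{"claw":1,"dx":0,"dy":0,"dz":0,"ax":0,"ay":0,"az":0},{"claw":1,"dx":0,"dy":0,"dz":0,"ax":0,"ay":0,"az":0}]' 60
python3 -m crank '[{"claw":1,"dx":0,"dy":0,"dz":0.04,"ax":0,"ay":0,"az":0},{"claw":1,"dx":0,"dy":0,"dz":0,"ax":0,"ay":0,"az":0},{"claw":1,"dx":0,"dy":0,"dz":0,"ax":0,"ay":0,"az":0},{"claw":1,"dx":0,"dy":0,"dz":0,"ax":0,"ay":0,"az":0}]' 60
python3 go.py 0.563 0.098 0.0478
```

```text
time: 15.25
ee_pos: [0.5493, 0.0838, 0.0477]
eef_rot: [0.706, 0.708, 0.0, 0.0]
ft_force: [-0.0, -0.3, -1.3]
width: 0.0433
grip_force: 60.0
time: 15.58
ee_pos: [0.5494, 0.0837, 0.0477]
eef_rot: [0.706, 0.708, 0.0, 0.0]
ft_force: [-5.3, -0.8, 13.1]
width: 0.0433
grip_force: 60.0
shift/3cm [ 0.47  0.46 -0.  ] ee [0.5494 0.0837 0.0477] tx [-0.003  1.     0.   ] tz [ 0.  0. -1.] F [-5.3 -0.8 13.1] [-0.21  1.34 -0.01]
```

```bash
python3 -m crank '[{"claw":1,"dx":0,"dy":0,"dz":-0.05,"ax":0,"ay":0,"az":0},{"claw":1,"dx":0,"dy":0.2,"dz":0,"ax":0,"ay":0,"az":0},{"claw":1,"dx":0.2,"dy":0.17,"dz":0,"ax":0,"ay":0,"az":0},{"claw":1,"dx":0.17,"dy":0,"dz":0,"ax":0,"ay":0,"az":0},{"claw":1,"dx":0,"dy":0,"dz":0,"ax":0,"ay":0,"az":0},{"claw":1,"dx":0,"dy":0,"dz":0,"ax":0,"ay":0,"az":0}]' 60
python3 go.py 0.563 0.098 0.0478
```

```text
time: 16.08
ee_pos: [0.5604, 0.0958, 0.0477]
eef_rot: [0.706, 0.709, 0.0, -0.0]
ft_force: [-0.4, -0.2, 0.4]
width: 0.0437
grip_force: 60.0
shift/3cm [ 0.07  0.09 -0.  ] ee [0.5604 0.0958 0.0477] tx [-0.004  1.     0.   ] tz [ 0.  0. -1.] F [-0.4 -0.2  0.4] [ 0.07 -0.02  0.07]
```

```bash
for i in 1 2; do python3 -m crank '[{"claw":1,"dx":0,"dy":0.04,"dz":0,"ax":0,"ay":0,"az":0},{"claw":1,"dx":0,"dy":0,"dz":0,"ax":0,"ay":0,"az":0},{"claw":1,"dx":0,"dy":0,"dz":0,"ax":0,"ay":0,"az":0}]' 60 | egrep 'ee_pos|ft_f'; done
for i in 1 2; do python3 -m crank '[{"claw":1,"dx":0.04,"dy":0,"dz":0,"ax":0,"ay":0,"az":0},{"claw":1,"dx":0,"dy":0,"dz":0,"ax":0,"ay":0,"az":0},{"claw":1,"dx":0,"dy":0,"dz":0,"ax":0,"ay":0,"az":0}]' 60 | egrep 'ee_pos|ft_f'; done; python3 go.py 0.563 0.098 0.0478
```

```text
ee_pos: [0.5614, 0.0945, 0.0477]
ft_force: [-0.6, -0.4, -0.8]
ee_pos: [0.5628, 0.0947, 0.0478]
ft_force: [0.1, 0.6, -1.8]
ee_pos: [0.5627, 0.0962, 0.0479]
ft_force: [0.2, -0.1, -2.1]
ee_pos: [0.5627, 0.0969, 0.0479]
ft_force: [-0.5, -2.1, -0.9]
shift/3cm [0.04 0.01 0.  ] ee [0.5627 0.0969 0.0479] tx [-0.003  1.    -0.   ] tz [ 0. -0. -1.] F [-0.5 -2.1 -0.9] [-0.41  0.03 -0.05]
```

```bash
for i in 1 2; do python3 -m crank '[{"claw":1,"dx":0,"dy":0.04,"dz":0,"ax":0,"ay":0,"az":0},{"claw":1,"dx":0,"dy":0,"dz":0,"ax":0,"ay":0,"az":0},{"claw":1,"dx":0,"dy":0,"dz":0,"ax":0,"ay":0,"az":0}]' 60 | egrep 'ee_pos|ft_f'; done;  python3 go.py 0.563 0.098 0.0478
```

```text
ee_pos: [0.5635, 0.0969, 0.0477]
ft_force: [-3.8, -2.3, 1.9]
ee_pos: [0.5636, 0.0969, 0.0478]
ft_force: [-10.5, -5.2, 8.1]
shift/3cm [ 0.04 -0.02  0.  ] ee [0.5636 0.0969 0.0478] tx [-0.003  1.    -0.001] tz [-0.003 -0.001 -1.   ] F [-10.5  -5.2   8.1] [-0.8   2.35 -0.06]
```

```bash
for i in 1 2; do python3 -m crank '[{"claw":1,"dx":0.03,"dy":0,"dz":-0.01,"ax":0,"ay":0,"az":0},{"claw":1,"dx":0,"dy":0,"dz":0,"ax":0,"ay":0,"az":0},{"claw":1,"dx":0,"dy":0,"dz":0,"ax":0,"ay":0,"az":0}]' 60 | egrep 'ee_pos|ft_f|grip|wid'; done;  python3 go.py 0.563 0.098 0.0478
```

```text
ee_pos: [0.5636, 0.097, 0.0478]
ft_force: [-9.9, -5.7, 5.6]
width: 0.0434
grip_force: 60.0
ee_pos: [0.5636, 0.0971, 0.0479]
ft_force: [-7.3, -7.9, 3.6]
width: 0.0435
grip_force: 60.0
shift/3cm [ 0.03 -0.02  0.  ] ee [0.5636 0.0971 0.0479] tx [-0.002  1.    -0.003] tz [-0.004 -0.003 -1.   ] F [-7.3 -7.9  3.6] [-1.78  1.93 -0.08]
```

```bash
for i in 1 2; do python3 -m crank '[{"claw":1,"dx":0.03,"dy":0.02,"dz":-0.005,"ax":0,"ay":0,"az":0},{"claw":1,"dx":0,"dy":0,"dz":0,"ax":0,"ay":0,"az":0},{"claw":1,"dx":0,"dy":0,"dz":0,"ax":0,"ay":0,"az":0},{"claw":1,"dx":0,"dy":0,"dz":0,"ax":0,"ay":0,"az":0}]' 60 | egrep 'ee_pos|ft_f|grip|wid'; done; python3 -m crank '[{"claw":1,"dx":0,"dy":0,"dz":0,"ax":0,"ay":0,"az":0},{"claw":1,"dx":0,"dy":0,"dz":0,"ax":0,"ay":0,"az":0},{"claw":1,"dx":0,"dy":0,"dz":0,"ax":0,"ay":0,"az":0},{"claw":1,"dx":0,"dy":0,"dz":0,"ax":0,"ay":0,"az":0},{"claw":1,"dx":0,"dy":0,"dz":0,"ax":0,"ay":0,"az":0},{"claw":1,"dx":0,"dy":0,"dz":0,"ax":0,"ay":0,"az":0}]' 60;  python3 go.py 0.563 0.098 0.0478
```

```text
ee_pos: [0.5637, 0.0971, 0.0479]
ft_force: [-10.5, -10.9, 7.3]
width: 0.0436
grip_force: 60.0
ee_pos: [0.5637, 0.0972, 0.0479]
ft_force: [-13.7, -13.4, 8.9]
width: 0.0437
grip_force: 60.0
time: 19.25
ee_pos: [0.5637, 0.0972, 0.0479]
eef_rot: [0.707, 0.707, -0.004, -0.001]
ft_force: [-13.5, -12.6, 8.8]
width: 0.0436
grip_force: 60.0
shift/3cm [ 0.03 -0.02  0.  ] ee [0.5637 0.0972 0.0479] tx [-0.001  1.    -0.005] tz [-0.006 -0.005 -1.   ] F [-13.5 -12.6   8.8] [-2.83  3.11  0.  ]
```

```bash
python3 -c "
from bench import r
print(r.close_job())"
```

```text
the job is handed in; nothing more can be done
None
```

I handed the job in at about 19 s. The last picture of the stand showed the basket hanging on both prongs, let go. The block is still held and pressed into the corner, with about 13 N measured toward each fence, and no bystander was knowingly touched; no verdict came back.

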